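Screw the lid home on a leaning sample jar

ROBOT

A 6-joint arm with a two-finger parallel gripper is mounted at the origin on a cart in front of the work surface, level with it; the furniture and walls round the work are solid. World frame = base frame: x ahead of the robot, y to its left, z up, the work surface at z = 0. Lengths are in m, angles in rad, forces in N, time in s.
With the tool pointing down it reaches from about 0.4 to 0.925 m from the base axis. Payload 3.4 kg.
Tool frame: the origin (TCP) lies at the very end of the fingers, on their centre line; the grasp point (between the pads) lies 19 mm behind it; z points along the fingers, y is the direction in which the jaws open and shut (so a half turn about z gives the same grasp; the last joint's range is limited). The gripper opens to 85 mm and grips with 20 to 120 N. Pads are 22 mm wide; open, the fingers measure 114 mm over their backs; the gripper's body (76 mm by 85 mm) begins 54 mm behind the grasp point. The pads swing forward as they close: fully open they stand 13 mm farther back than shut.
Start: joints at [-1.317, 0.307, 1.506, -0, 1.328, -0.073], TCP at [0.185, -0.544, 0.231] pointing down, gripper open.
Joint ranges: [-3.12, 3.12], [-1.05, 2.28], [0.14, 2.33], [-1.42, 4.57], [0.1, 2.73], [-2.68, 2.68]. Speed limits (rad/s): [2.57, 2.57, 3.14, 3.14, 3.14, 3.14].

INTERFACE

Orientations are given as a unit quaternion [x, y, z, w].
In Python, from workcell import env, open_jaws, gripper_close, solve_ik, monitor, read_camera, job_done, recognise, trace gives the robot as it stands. The module is installed in compiled form; this text tells all that it offers. Calls block until the motion is done:
- env.move_to(position, orientation): joint-space move of the TCP to a pose.
- env.servo_line(position, frame=None, vel=0.15, guard=None): straight line of the TCP; frame=None keeps the orientation; vel is the mean speed in m/s. With guard (N) it stops when the force on the tool has changed by that much, and returns True; else False.
- env.movej(angles): joint-space move.
- open_jaws() and gripper_close(effort=None): open the fingers fully, or close them until they stop; effort is the grip in N (None keeps the last).
- env.sleep(seconds).
- solve_ik(position, orientation): joint angles nearest the present ones, or None.
- monitor.state(): the state.
- read_camera(name): name is "scene" or "top" or "wrist"; returns a dict with "frame" (384x512x3 uint8, red, green, blue), "fov_y" (degrees; the focal length in pixels is half the picture's height over the tangent of half this angle, whatever the lens; pixels are square), "cx", "cy" (the principal point, pixels), "world_to_cam" (4x4, takes a point from world to camera coordinates). Camera axes: x right, y down, z forward; pixel columns grow to the right and rows downward; lengths in m; the calibration is good to about 2 mm. A picture is of the moment at which its call begins. There is no depth.
A pose or a line that the arm cannot do raises env.MotionError and nothing moves.
- job_done(): hands the job in, once; it reports no verdict.
Trained networks look in a picture, given as the dict that the camera call returned (one of the last four; its "shot" number tells which), for a name from the list of things; names that differ only in an ending like _2 or _b are one class to them, and where a whole thing is asked for, a point or a joint stands for the part that bears it (a point fixed in the world has none). Each returns a list of dicts, best first, with "score" (0 to 1); they miss things now and then, are a little off and sometimes report something else, mostly with a low value. They report only what shows in the picture. A call takes as long as a camera call. They do not tell look-alikes from the thing itself.
- recognise(picture, label): "box" ([centre column, centre row, width, height] in pixels, round what is visible of it).
- trace(picture, label): "mask" (384x512 bool, what is visible of it) and "box" ([centre column, centre row, width, height] in pixels, round what is visible of it).
The state is a dict: "t": time; "joint_positions": joint angles; "joint_velocities": joint speeds; "tau": joint torques, N m; "tool_pos": TCP position; "tool_rot": TCP orientation; "ft_force": force on the tool from outside, world axes, zero at the start; "moment": the same for the moment, N m; "finger_gap": finger opening in m.
Only numpy, scipy, OpenCV 4.12 (cv2) and the standard library are available. Lean on these libraries where they do the work, as an engineer would, in place of code of your own. Each camera call takes 0.05 s, during which the arm holds its last target. There are 200 camera calls.

TASK

Close the white sample jar that leans in the aluminium cradle: pick up its loose white screw lid, set it level on the jar's neck, ease it back (anticlockwise as seen looking onto the lid) if need be until its lugs drop into the thread starts, then screw it clockwise until it is tight and fully home. Let go of it, and do not knock over or shift the other things on the table.

Things in the scene. Friction and masses are not known exactly. Their poses are not given: they have to be found in the camera images.
- lid: Loose white screw lid, 58 mm across, 21 mm high, 40 g, finely ribbed; lies open side down on the table. Origin: centre of its open underside; z up through its closed top (4 mm thick, so the inside is 17 mm deep). Skirt bore 52 mm. Four inward lugs, 90 deg apart, 6 mm long and 3 mm thick, at the foot of the skirt, on its +x, +y, -x and -y sides, leave 44 mm between them.
- jar_mouth (a point): Centre of the rim of the white jar in the cradle; z is the jar's axis, out of the mouth, leaning 30 deg from vertical towards the cradle's -x side. Lid home: lid at z = -17 mm here, axes in line. Neck 41 mm across (38 at the rim), threads 49 mm, 1.5 mm play all round. The jar's body is 52 mm across, starts 26 mm below the rim and is held fast: it does not turn.
- cradle: Fixed aluminium cradle, base 170 x 110 x 12 mm, holding the jar 135 mm up (rim centre, 30 mm to -x of the origin). Origin: on the table near the base's middle; the jar leans to -x. Four threads with unknown start angle, repeating every 90 deg: a lid set on rests 5 to 11 mm proud of home; turned back (up to 80 deg) it drops to about 4 mm; clockwise 50 to 65 deg more draws it home, tight, against a stop.
- petri_dish: Bystander, to be left alone: clear round dish, 68 mm wide, 18 high (not the jar's lid); origin at the centre of its underside.
- ointment_jar: Bystander, to be left alone: small closed jar, 47 mm wide, 56 high; origin at the centre of its underside.
- eraser: Bystander, to be left alone: small eraser in a sleeve, 18 x 40 x 13 mm; origin at the centre of its underside.
- small_cap: Bystander, to be left alone: clear vial cap, 28 mm wide, 9 high; origin at the centre of its underside.
- tub: Bystander, to be left alone: round tub with closed top, 116 mm wide, 56 high; origin at the centre of its underside.
Not all that is in view belongs to the job. Leave any blue or yellow look-alike of the lid alone.

How it is judged:
By the outcome, as a careful person would: the job done as asked, in the order asked, and still so for the second after the job is handed in, with the robot touching nothing.
It also fails if it takes over 58 s, if anything falls off the work surface, if the arm or the gripper's body presses on something with over 40 N, if the wrist force passes 120 N, or if a joint passes its speed limit or range.

## Working session

There is one attempt and no reset: what is moved stays moved. The work goes in short steps, each a Python script; the robot and the scene stay as the last script left them, time stands still between calls to the robot, and variables do not carry over. Pictures are saved under pics/ and viewed, about 8 in all and at most 12, crops included, and the job is handed in when it is done.

```bash
mkdir -p pics; cat > h.py <<'E'
import numpy as np, cv2
from workcell import env, open_jaws, gripper_close, solve_ik, monitor, read_camera, job_done, recognise, trace
from scipy.spatial.transform import Rotation as R
def K(c):
    f=c["frame"].shape[0]/2/np.tan(np.radians(c["fov_y"])/2); return f
def ray(c,u,v):
    f=K(c); T=np.array(c["world_to_cam"]); Rm=T[:3,:3]; o=-Rm.T@T[:3,3]
    d=Rm.T@np.array([(u-c["cx"])/f,(v-c["cy"])/f,1]); return o,d/np.linalg.norm(d)
def onz(c,u,v,z):
    o,d=ray(c,u,v); return o+d*(z-o[2])/d[2]
def proj(c,p):
    T=np.array(c["world_to_cam"]); q=T[:3,:3]@np.asarray(p,float)+T[:3,3]; return np.array([c["cx"]+K(c)*q[0]/q[2],c["cy"]+K(c)*q[1]/q[2]])
def save(c,name,crop=None,s=1):
    im=c["frame"][:,:,::-1]
    if crop: im=im[crop[1]:crop[3],crop[0]:crop[2]]
    cv2.imwrite("pics/"+name,cv2.resize(im,None,fx=s,fy=s,interpolation=cv2.INTER_CUBIC))
E
python3 - <<'E'
from h import *
print(monitor.state())
cs={n:read_camera(n) for n in("scene","top")}
for n,c in cs.items():
    T=np.array(c["world_to_cam"]); print(n,c["fov_y"],c["cx"],c["cy"],(-T[:3,:3].T@T[:3,3]).round(3),T[2,:3].round(2))
    for l in("lid","jar_mouth","cradle","petri_dish","ointment_jar","eraser","small_cap","tub"):
        r=recognise(c,l)
        print(n,l,[(round(x["score"],2),np.round(x["box"]).tolist(),onz(c,x["box"][0],x["box"][1],.01).round(3).tolist()) for x in r[:3]])
cv2.imwrite("pics/a.png",cs["scene"]["frame"][:,:,::-1]);cv2.imwrite("pics/b.png",cs["top"]["frame"][:,:,::-1])
E
```

```text
{'t': 0.0, 'joint_positions': array([-1.31648810e+00,  3.07537128e-01,  1.50767116e+00,  9.25480995e-06,
        1.32842593e+00, -7.34892674e-02]), 'joint_velocities': array([-0.00023824, -0.00142313, -0.00017017, -0.00104064, -0.00032255,
        0.00108032]), 'tau': array([ 3.10837444e-03, -4.57545948e+01, -2.51919866e+01,  3.50974215e-04,
        1.32881664e-02, -2.21451342e-05]), 'tool_pos': array([ 0.18493342, -0.54370131,  0.23040245]), 'tool_rot': array([ 9.86598308e-01,  1.63164751e-01, -8.76899998e-05, -1.01701823e-03]), 'ft_force': array([-0.36901615, -0.53012111,  0.23262682]), 'moment': array([ 0.00884118,  0.0270427 , -0.0138263 ]), 'finger_gap': 0.08551242405355843}
scene 56.525334705016576 256.02295272829116 190.8264115780298 [-0.047  0.522  0.664] [ 0.64 -0.4  -0.65]
scene lid [(0.87, [327.0, 245.0, 26.0, 22.0], [0.344, 0.075, 0.01]), (0.84, [289.0, 264.0, 28.0, 27.0], [0.345, 0.187, 0.01]), (0.8, [294.0, 186.0, 20.0, 14.0], [0.564, 0.009, 0.01])]
scene jar_mouth [(0.56, [231.0, 208.0, 74.0, 75.0], [0.577, 0.208, 0.01])]
scene cradle [(0.85, [232.0, 209.0, 80.0, 70.0]
[... 480 characters left out ...]
748970878028 195.96695791563505 [0.305 0.182 1.236] [ 0.19  0.01 -0.98]
top lid [(0.84, [305.0, 270.0, 26.0, 22.0], [0.337, 0.065, 0.01]), (0.82, [339.0, 148.0, 23.0, 23.0], [0.67, -0.044, 0.01]), (0.75, [321.0, 182.0, 20.0, 22.0], [0.575, 0.011, 0.01])]
top jar_mouth [(0.74, [247.0, 190.0, 61.0, 69.0], [0.557, 0.216, 0.01])]
top cradle [(0.96, [246.0, 189.0, 62.0, 66.0], [0.561, 0.216, 0.01])]
top petri_dish [(0.94, [335.0, 232.0, 30.0, 26.0], [0.437, -0.02, 0.01])]
top ointment_jar [(0.85, [302.0, 136.0, 18.0, 22.0], [0.708, 0.055, 0.01])]
top eraser [(0.61, [224.0, 238.0, 9.0, 15.0], [0.429, 0.281, 0.01])]
top small_cap []
top tub [(0.75, [177.0, 215.0, 45.0, 44.0], [0.496, 0.409, 0.01])]
```

View pics/a.png

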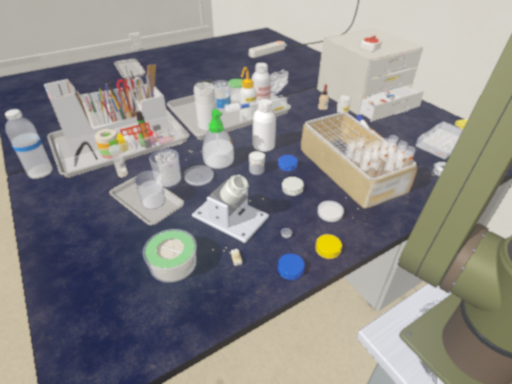

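View pics/b.png

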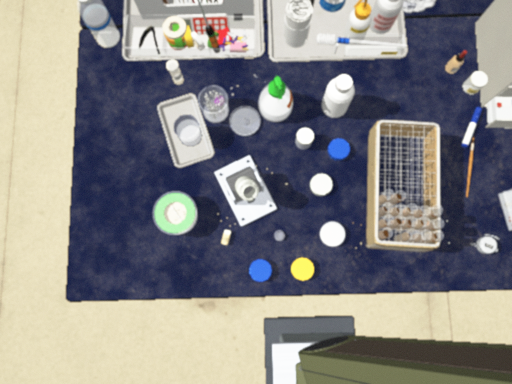

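The scene shows these lid candidates: white disc at scene (292,186) / top (321,184), the larger petri dish at scene (330,211) / top (332,234), blue discs at scene (291,266) and (288,162), and a yellow one at scene (328,246). I choose the white one at (292,186) / (321,184). Next is a close crop of it and the cradle.

```bash
python3 - <<'E'
from h import *
ims=[]
for n,crops in(("scene",[(185,165,265,245),(275,165,355,245)]),("top",[(205,150,285,230),(290,165,370,245)])):
    c=read_camera(n)
    ims.append(np.hstack([cv2.resize(c["frame"][b:d,a:e,::-1],(300,300),interpolation=cv2.INTER_CUBIC) for a,b,e,d in crops]))
    for l in("lid","petri_dish","cradle"):
        for r in trace(c,l)[:4]:
            m=r["mask"]; ys,xs=np.nonzero(m); print(n,l,round(r["score"],2),np.round(r["box"],1),xs.mean().round(1),ys.mean().round(1),onz(c,xs.mean(),ys.mean(),.012).round(4), c["frame"][m].mean(0).round())
cv2.imwrite("pics/c.png",np.vstack(ims))
E
```

```text
scene lid 0.73 [294.2 187.2  21.7  15.4] 292.5 185.2 [0.5659 0.0134 0.012 ] [210. 210. 203.]
scene lid 0.68 [288.6 161.1  23.7  18.4] 288.1 162.3 [ 0.6631 -0.0412  0.012 ] [ 69. 110. 190.]
scene lid 0.66 [328.4 247.3  24.5  22.8] 328.6 245.6 [0.3381 0.0745 0.012 ] [221. 198.  16.]
scene lid 0.64 [292.1 265.6  30.6  25.7] 291.5 266.0 [0.3361 0.1856 0.012 ] [ 58. 106. 192.]
scene petri_dish 0.77 [332.6 211.7  28.   17.2] 330.7 210.4 [ 0.4285 -0.0105  0.012 ] [217. 214. 212.]
scene cradle 0.86 [231.6 208.5  76.8  69.2] 231.8 209.3 [0.5696 0.2099 0.012 ] [190. 191. 193.]
top lid 0.97 [305.1 268.6  21.9  22.6] 302.8 267.9 [0.3426 0.0714 0.012 ] [244. 237. 101.]
top lid 0.81 [261.  269.4  19.7  19.2] 260.8 269.6 [0.3413 0.183  0.012 ] [ 65. 123. 236.]
top lid 0.78 [321.8 185.1  19.2  20.8] 320.8 183.6 [0.5702 0.0112 0.012 ] [242. 243. 239.]
top lid 0.7 [339.8 148.7  23.7  23. ] 338.5 148.6 [ 0.6688 -0.0437  0.012 ] [ 58. 113. 226.]
top petri_dish 0.92 [333.8 232.3  30.6  29. ] 332.4 233.1 [ 0.4329 -0.0127  0.012 ] [238. 238. 238.]
top cradle 0.68 [246.9 190.8  58.7  66.7] 245.6 189.7 [0.5593 0.2186 0.012 ] [208. 210. 210.]
```

View pics/c.png

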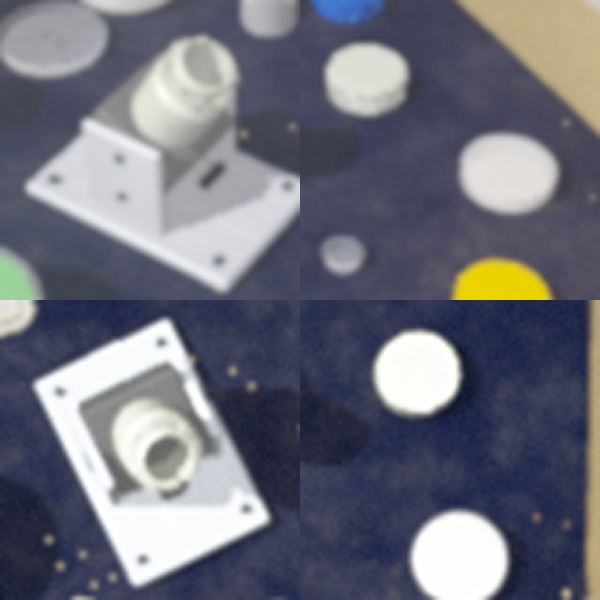

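```bash
python3 - <<'E'
from h import *
t=read_camera("top"); s=read_camera("scene")
P=[onz(t,*p,.012) for p in((214.3,171.9),(249.8,155.3),(277,208.7),(241,226))]
for p in P: print(p.round(4))
for p in((192.2,214.9),(245,242.3)): print("scene",onz(s,*p,.012).round(4))
P=np.array(P); print("sides",[np.linalg.norm(P[i]-P[(i+1)%4]).round(3) for i in range(4)],"ctr",P.mean(0))
d=(P[2]+P[3]-P[0]-P[1]);d/=np.linalg.norm(d);print("lean dir",d,np.degrees(np.arctan2(d[1],d[0])))
print("mouth from geometry",(P.mean(0)+.03*d)[:2])
o1,d1=ray(t,250.3,191.3);o2,d2=ray(s,239.1,183.1)
A=np.array([d1,-d2]).T; l=np.linalg.lstsq(A,o2-o1,rcond=None)[0]; print("mouth",o1+l[0]*d1,o2+l[1]*d2, onz(t,250.3,191.3,.135),onz(s,239.1,183.1,.135))
st=monitor.state(); Q=R.from_quat(st["tool_rot"]).as_matrix()
w=read_camera("wrist"); T=np.array(w["world_to_cam"]); C=-T[:3,:3].T@T[:3,3]
print("cam in tool",Q.T@(C-st["tool_pos"]), (Q.T@T[:3,:3].T).round(3), w["fov_y"])
E
```

```text
[0.6125 0.3042 0.012 ]
[0.6571 0.2044 0.012 ]
[0.5039 0.1341 0.012 ]
[0.4593 0.2333 0.012 ]
scene [0.6054 0.3078 0.012 ]
scene [0.4521 0.2389 0.012 ]
sides [np.float64(0.109), np.float64(0.169), np.float64(0.109), np.float64(0.169)] ctr [0.55821555 0.21898792 0.012     ]
lean dir [-0.90810014 -0.41875308  0.        ] -155.24411058672277
mouth from geometry [0.53097255 0.20642533]
mouth [0.53151521 0.20343187 0.12504938] [0.53278298 0.20525361 0.1253431 ] [0.52948957 0.20323718 0.135     ] [0.52239962 0.21092248 0.135     ]
cam in tool [ 0.0688605  -0.00040389 -0.14254988] [[-0.    -0.962 -0.271]
 [ 1.    -0.     0.001]
 [-0.001 -0.271  0.962]] 62.32142744264014
```

```bash
cat >> h.py <<'E'
ang=np.radians(-155.24)
M0=np.array([.530,.205,.135])
def frame(a,yaw):
    """tool rot with z=-a, x at yaw (deg, anticlockwise seen onto the lid) from horizontal-lean direction"""
    z=-a; u=np.array([np.cos(ang),np.sin(ang),0]); x=u-u@z*z; x/=np.linalg.norm(x)
    q=R.from_rotvec(np.radians(yaw)*a)*R.from_matrix(np.array([x,np.cross(z,x),z]).T)
    return q.as_quat()
def axis(an=ang): return np.array([.5*np.cos(an),.5*np.sin(an),np.sqrt(.75)])
UP=np.array([0,0,1.])
E
python3 - <<'E'
from h import *
a=axis()
for yaw in range(-180,180,30):
    for l,p,ax in(("jar+.12",M0+.12*a,a),("home",M0-.014*a,a),("lid",np.array([.568,.012,.12]),UP)):
        j=solve_ik(p,frame(ax,yaw)); print(yaw,l,None if j is None else np.round(j,2))
E
```

```text
-180 jar+.12 [ 0.19 -0.01  2.03  0.21  0.62  1.19]
-180 home [0.23 0.27 2.09 0.36 0.29 1.05]
-180 lid [-0.05  0.4   1.67 -0.    1.07  1.09]
-150 jar+.12 [ 0.19 -0.01  2.03  0.21  0.62  0.67]
-150 home [0.23 0.27 2.09 0.36 0.29 0.53]
-150 lid [-0.05  0.4   1.67 -0.    1.07  0.56]
-120 jar+.12 [ 0.19 -0.01  2.03  0.21  0.62  0.14]
-120 home [0.23 0.27 2.09 0.36 0.29 0.01]
-120 lid [-0.05  0.4   1.67 -0.    1.07  0.04]
-90 jar+.12 [ 0.19 -0.01  2.03  0.21  0.62 -0.38]
-90 home [ 0.23  0.27  2.09  0.36  0.29 -0.52]
-90 lid [-0.05  0.4   1.67 -0.    1.07 -0.49]
-60 jar+.12 [ 0.19 -0.01  2.03  0.21  0.62 -0.9 ]
-60 home [ 0.23  0.27  2.09  0.36  0.29 -1.04]
-60 lid [-0.05  0.4   1.67 -0.    1.07 -1.01]
-30 jar+.12 [ 0.19 -0.01  2.03  0.21  0.62 -1.43]
-30 home [ 0.23  0.27  2.09  0.36  0.29 -1.56]
-30 lid [-0.05  0.4   1.67 -0.    1.07 -1.53]
0 jar+.12 [ 0.19 -0.01  2.03  0.21  0.62 -1.95]
0 home [ 0.23  0.27  2.09  0.36  0.29 -2.09]
0 lid [-0.05  0.4   1.67 -0.    1.07 -2.06]
30 jar+.12 [ 0.19 -0.01  2.03  0.21  0.62 -2.47]
30 home [ 0.23  0.27  2.09  0.36  0.29 -2.61]
30 lid [-0.05  0.4   1.67 -0.    1.07 -2.58]
60 jar+.12 None
60 home None
60 lid None
90 jar+.12 None
90 home [0.23 0.27 2.09 0.36 0.29 2.62]
90 lid [-0.05  0.4   1.67 -0.    1.07  2.66]
120 jar+.12 [ 0.19 -0.01  2.03  0.21  0.62  2.24]
120 home [0.23 0.27 2.09 0.36 0.29 2.1 ]
120 lid [-0.05  0.4   1.67 -0.    1.07  2.13]
150 jar+.12 [ 0.19 -0.01  2.03  0.21  0.62  1.72]
150 home [0.23 0.27 2.09 0.36 0.29 1.58]
150 lid [-0.05  0.4   1.67 -0.    1.07  1.61]
```

```bash
python3 - <<'E'
from h import *
a=axis()
out=[]
def look(n,lab):
    env.sleep(.2); w=read_camera("wrist"); np.save(n,w,allow_pickle=True); out.append(w["frame"][:,:,::-1])
    st=monitor.state(); print(n,st["t"],st["tool_pos"].round(4))
    for r in trace(w,lab)[:3]:
        ys,xs=np.nonzero(r["mask"]); print(lab,round(r["score"],2),np.round(r["box"],1),xs.mean(),ys.mean(),onz(w,xs.mean(),ys.mean(),.0105).round(4),onz(w,r["box"][0],r["box"][1],.0105).round(4))
env.move_to(np.array([.568,.012,.14]),frame(UP,-120)); look("wl","lid")
env.move_to(M0+.13*a,frame(a,-120)); look("wj","jar_mouth")
w=np.load("wj.npy",allow_pickle=True).item(); print(proj(w,M0),proj(w,M0-.026*a),proj(w,M0+.019*axis()))
cv2.imwrite("pics/d.png",cv2.resize(np.vstack(out),None,fx=.78,fy=.78)); cv2.imwrite("pics/e.png",cv2.resize(out[1][60:360,80:440],None,fx=2,fy=2,interpolation=cv2.INTER_CUBIC))
E
```

```text
wl 4.125 [0.5681 0.0114 0.1401]
lid 0.82 [253.1 184.3  70.8  69.6] 250.97063534436734 184.5691404164442 [0.5675 0.0115 0.0105] [0.5694 0.0115 0.0105]
lid 0.74 [ 11.3 139.4  22.6  63.1] 8.345532831001076 140.5963401506997 [0.3656 0.069  0.0105] [0.3684 0.0698 0.0105]
lid 0.58 [365.9 228.9  75.9  57.4] 365.1297886393659 227.0729854689564 [ 0.6681 -0.0383  0.0105] [ 0.6688 -0.0402  0.0105]
wj 5.3083 [0.4723 0.1773 0.247 ]
jar_mouth 0.82 [218.6 175.3 146.5 140.4] 222.4873450864025 175.43087798917787 [0.5523 0.2168 0.0105] [0.5472 0.2176 0.0105]
[250.26826602 184.21834884] [250.3995242  177.56399856] [250.15646921 189.88607272]
```

View pics/d.png

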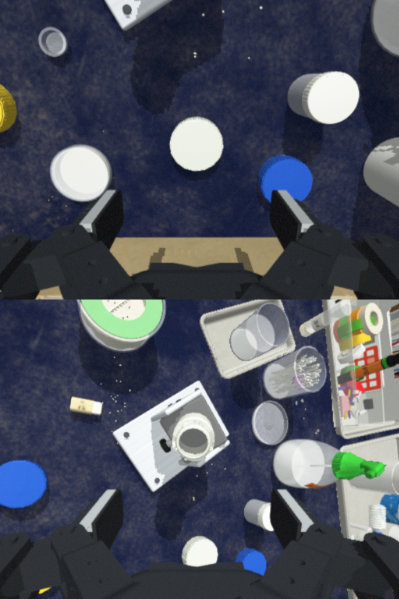

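View pics/e.png

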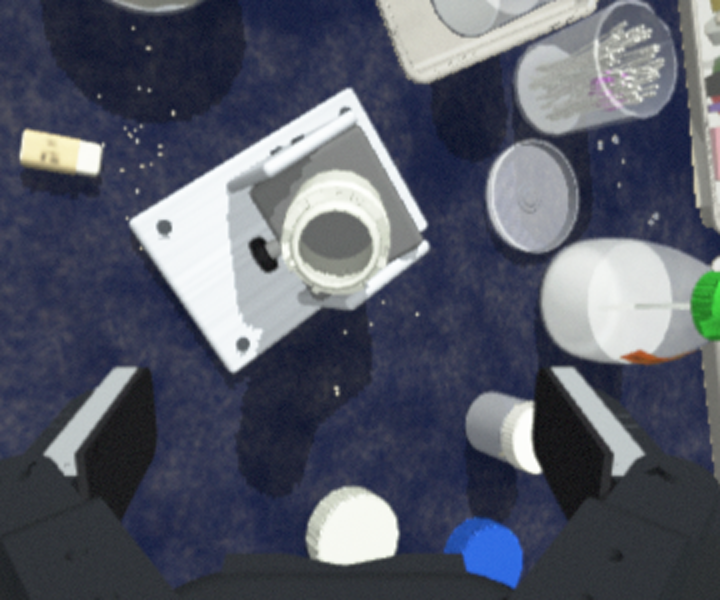

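```bash
cat >> h.py <<'E'
def hole(w,M,name=None):
    """centre of the dark mouth opening near the projection of M"""
    g=cv2.cvtColor(w["frame"],cv2.COLOR_RGB2GRAY); c=proj(w,M); s=6
    x0,y0=int(c[0])-34,int(c[1])-34; p=cv2.resize(g[y0:y0+68,x0:x0+68],None,fx=s,fy=s,interpolation=cv2.INTER_CUBIC)
    q=cv2.GaussianBlur(p,(0,0),3); ctr=q[30*s:38*s,30*s:38*s].mean(); th=(ctr+np.percentile(q,97))/2
    n,lab,stt,cen=cv2.connectedComponentsWithStats((q<th).astype(np.uint8))
    m=(lab==lab[34*s,34*s]).astype(np.uint8); ct=max(cv2.findContours(m,0,1)[0],key=len)
    e=cv2.fitEllipse(cv2.convexHull(ct)); u=(np.array(e[0])+.5)/s-.5+[x0,y0]
    if name:
        im=cv2.cvtColor(p,cv2.COLOR_GRAY2BGR); cv2.ellipse(im,e,(0,0,255),1); cv2.imwrite("pics/"+name,im)
    return u,np.array(e[1])/s
def tri(L):
    A=np.zeros((3,3));b=np.zeros(3)
    for o,d in L: Pm=np.eye(3)-np.outer(d,d);A+=Pm;b+=Pm@o
    x=np.linalg.solve(A,b); return x,[np.linalg.norm((np.eye(3)-np.outer(d,d))@(x-o))*1e3 for o,d in L]
E
python3 - <<'E'
from h import *
a=axis()
w1=np.load("wj.npy",allow_pickle=True).item()
P=np.array([onz(w1,80+x/2,60+y/2,.012) for x,y in((350,90),(427,228),(235,372),(133,220))])
print(P.round(4),[np.linalg.norm(P[i]-P[(i+1)%4]).round(4) for i in range(4)],P.mean(0).round(4)); d=P[2]+P[3]-P[0]-P[1]; print(np.degrees(np.arctan2(d[1],d[0])),(P.mean(0)+.03*d/np.linalg.norm(d)).round(4))
L=[];u,e=hole(w1,M0,"h1.png");print(u,e);L.append(ray(w1,*u))
for i,(yaw,h) in enumerate([(-210,.12),(-165,.10)]):
    env.move_to(M0+h*a,frame(a,yaw)); env.sleep(.15); w=read_camera("wrist"); np.save(f"wj{i+2}",w,allow_pickle=True)
    u,e=hole(w,M0,f"h{i+2}.png"); print(u,e,proj(w,M0)); L.append(ray(w,*u))
print(tri(L),monitor.state()["t"])
cv2.imwrite("pics/f.png",np.hstack([cv2.imread(f"pics/h{i}.png")[::2,::2] for i in(1,2,3)]))
E
```

```text
[[0.6115 0.3028 0.012 ]
 [0.6569 0.205  0.012 ]
 [0.5065 0.1364 0.012 ]
 [0.462  0.2347 0.012 ]] [np.float64(0.1078), np.float64(0.1653), np.float64(0.1079), np.float64(0.1642)] [0.5592 0.2197 0.012 ]
-155.49478261575598 [0.5319 0.2073 0.012 ]
[247.62761434 181.70373789] [33.05289714 37.54777018]
[250.25922902 189.4285024 ] [36.16549937 38.08194987] [251.86755893 187.19003691]
[248.04682414 193.62335714] [36.25600433 41.7967275 ] [251.82410898 193.92328037]
(array([0.52902501, 0.20745699, 0.13198074]), [np.float64(0.16696578316279262), np.float64(0.27409187850434585), np.float64(0.18461014580026516)]) 7.9417
```

View pics/f.png

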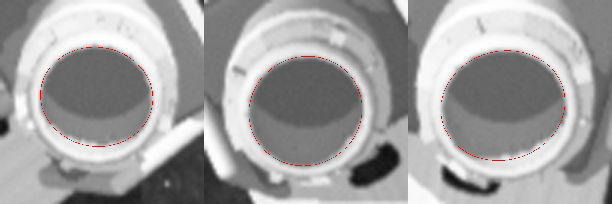

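The mouth-edge fits agree to within 0.3 mm, so the axis point is (0.5290, 0.2075, 0.132). Next I grip the lid twice, 90° apart, to centre it in both directions.

```bash
sed -i 's/^ang=.*/ang=np.radians(-155.4)/; s/^M0=.*/M0=np.array([.529,.2075,.132])/' h.py; python3 - <<'E'
from h import *
p=np.array([.5685,.0115,0])
def st(m):
    s=monitor.state(); print(m,round(s["t"],2),s["tool_pos"].round(4),"gap",s["finger_gap"].round(4),s["ft_force"].round(1),np.round(s["joint_positions"][5],2))
env.move_to(p+[0,0,.07],frame(UP,-210))
print(env.servo_line(p+[0,0,.004],vel=.1,guard=15)); st("down")
gripper_close(20); st("grip1"); open_jaws()
env.move_to(p+[0,0,.004],frame(UP,-120)); st("turned")
gripper_close(60); st("grip2")
env.servo_line(p+[0,0,.12],vel=.15); st("up")
c=read_camera("wrist"); cv2.imwrite("pics/g.png",c["frame"][:,:,::-1])
E
```

```text
FalseTraceback (most recent call last):
  File "<stdin>", line 6, in <module>
  File "<stdin>", line 4, in st
AttributeError: 'float' object has no attribute 'round'
```

```bash
cat >> h.py <<'E'
def st(m):
    s=monitor.state(); print(m,round(s["t"],2),s["tool_pos"].round(4),"gap %.4f"%s["finger_gap"],s["ft_force"].round(1),np.round(s["joint_positions"][5],2)); return s
E
python3 - <<'E'
from h import *
p=np.array([.5685,.0115,0])
st("down");gripper_close(20); st("grip1"); open_jaws()
env.move_to(p+[0,0,.004],frame(UP,-120)); st("turned")
gripper_close(60); st("grip2")
env.servo_line(p+[0,0,.12],vel=.15); st("up")
c=read_camera("wrist"); cv2.imwrite("pics/g.png",c["frame"][:,:,::-1])
E
```

```text
down 9.71 [0.5689 0.0117 0.0046] gap 0.0854 [0.1 0.2 0. ] 1.61
grip1 10.09 [0.5691 0.0115 0.0051] gap 0.0578 [-1.  -0.3  5.9] 1.61
turned 11.89 [0.5685 0.0115 0.0039] gap 0.0858 [-1.3  0.5 -0.2] 0.04
grip2 12.29 [0.5685 0.0115 0.0048] gap 0.0561 [-0.7  0.6  6.8] 0.04
up 13.22 [0.5677 0.0115 0.1192] gap 0.0560 [ 0.7 -0.3 -0.5] 0.04
```

View pics/g.png

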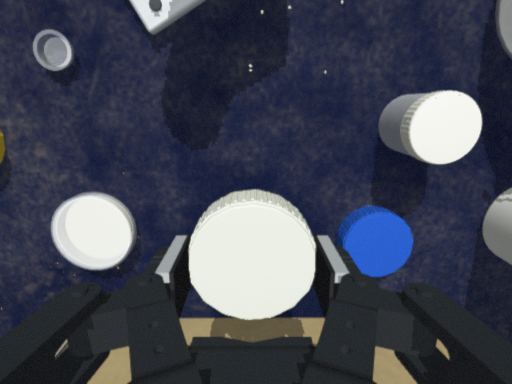

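```bash
python3 - <<'E'
from h import *
a=axis()
s=st("0"); Q=R.from_quat(s["tool_rot"]).as_matrix(); w=read_camera("wrist")
r=trace(w,"lid")[0]; print(r["box"].round(1) if hasattr(r["box"],"round") else r["box"],"axis at lid top / foot",proj(w,s["tool_pos"]-Q[:,2]*.0162),proj(w,s["tool_pos"]+Q[:,2]*.0048))
env.move_to(M0+.05*a,frame(a,-120)); env.sleep(.2)
b=st("above"); 
hit=env.servo_line(M0-.004*a,vel=.02,guard=6)
s=st("hit %s"%hit); d=s["tool_pos"]-M0; print("s %.2f"%(d@a*1e3),"lat",((d-d@a*a)*1e3).round(2),"dF axial %.1f"%((s["ft_force"]-b["ft_force"])@a),(s["ft_force"]-b["ft_force"]).round(1),(s["moment"]-b["moment"]).round(2))
cv2.imwrite("pics/i.png",cv2.resize(read_camera("scene")["frame"][120:260,160:320,::-1],None,fx=4,fy=4,interpolation=cv2.INTER_CUBIC))
E
```

```text
0 13.27 [0.5675 0.0115 0.1188] gap 0.0559 [ 0.1  0.2 -0.6] 0.04
[375.1, 241.9, 79.4, 67.9] axis at lid top / foot [251.70180423 265.99693422] [251.69788358 245.54429257]
above 14.39 [0.5082 0.1966 0.1753] gap 0.0559 [-0.1 -0.8 -0.5] 0.12
hit True 16.5 [0.5281 0.2073 0.1335] gap 0.0559 [-1.  -1.   3.9] 0.05
s 1.78 lat [-0.07  0.15 -0.  ] dF axial 4.3 [-0.9 -0.2  4.4] [0.18 0.01 0.08]
```

View pics/i.png

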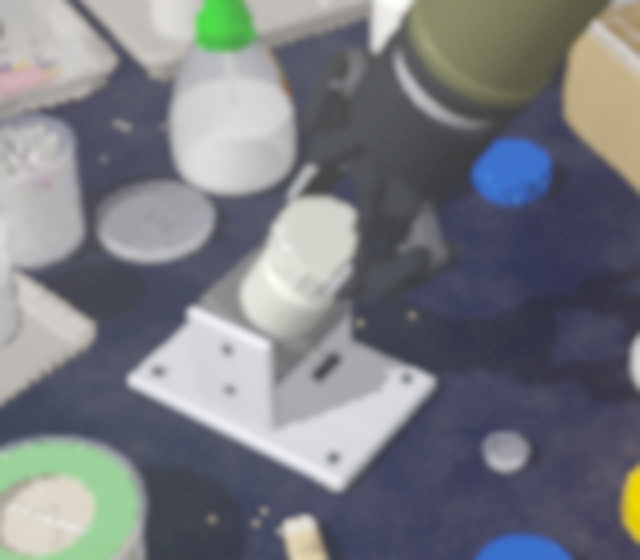

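```bash
cat >> h.py <<'E'
def meas():
    s=monitor.state(); a=axis(); d=s["tool_pos"]-M0; return s,d@a*1e3,(d-d@a*a)*1e3
def step(yaw,push):
    """turn to yaw with target `push` mm under the present axial position"""
    a=axis(); s,h,_=meas(); env.move_to(M0+(h-push)*1e-3*a,frame(a,yaw)); s,h,l=meas()
    print("%.1f yaw %d s %.2f lat %s Fa %.1f F %s M.a %.2f gap %.1f"%(s["t"],yaw,h,l.round(1),s["ft_force"]@a,s["ft_force"].round(0),s["moment"]@a,s["finger_gap"]*1e3)); return s,h
E
python3 - <<'E'
from h import *
yaw=-120; s,h0=step(yaw,1.5); top=h0
for k in range(17):
    yaw+=5; s,h=step(yaw,1.2)
    if s["ft_force"]@axis()>25 : print("force"); break
    top=max(top,h)
    if h<top-1.5 and h<-2.5: break
E
```

```text
16.8 yaw -120 s 1.17 lat [-0.1  0.3  0. ] Fa 13.1 F [-7. -1. 11.] M.a 0.12 gap 56.1
17.1 yaw -115 s -0.03 lat [-0.2 -0.1 -0.1] Fa 0.5 F [-1. -0. -0.] M.a 0.03 gap 56.0
17.3 yaw -110 s -1.51 lat [-0.1 -0.2 -0.1] Fa 0.3 F [-0. -1. -0.] M.a -0.01 gap 55.9
17.6 yaw -105 s -2.07 lat [ 0.1 -0.3  0. ] Fa 10.1 F [-5. -5.  8.] M.a 0.10 gap 56.3
17.8 yaw -100 s -1.77 lat [ 0.4 -0.1  0.2] Fa 20.0 F [-10.  -7.  16.] M.a 0.19 gap 55.8
18.1 yaw -95 s -1.30 lat [0.5 0.1 0.3] Fa 22.5 F [-11.  -6.  19.] M.a 0.13 gap 55.5
18.3 yaw -90 s -0.78 lat [0.5 0.2 0.3] Fa 22.1 F [-10.  -4.  19.] M.a 0.11 gap 56.0
18.6 yaw -85 s -0.30 lat [0.4 0.2 0.3] Fa 22.6 F [-11.  -5.  19.] M.a 0.11 gap 55.9
18.8 yaw -80 s 0.17 lat [0.4 0.2 0.3] Fa 22.5 F [-11.  -5.  19.] M.a 0.12 gap 56.1
19.1 yaw -75 s 0.58 lat [0.4 0.3 0.3] Fa 21.3 F [-10.  -5.  18.] M.a 0.07 gap 55.8
19.3 yaw -70 s 0.73 lat [0.2 0.2 0.2] Fa 17.4 F [-9. -4. 14.] M.a 0.10 gap 56.1
19.6 yaw -65 s -0.17 lat [ 0.1 -0.2  0. ] Fa 0.9 F [-0. -4.  0.] M.a 0.14 gap 56.1
19.8 yaw -60 s -1.62 lat [-0.  -0.1 -0. ] Fa -0.4 F [ 1. -0. -0.] M.a 0.00 gap 56.2
20.1 yaw -55 s -3.06 lat [-0.3 -0.2 -0.2] Fa -0.5 F [-1. -1. -1.] M.a 0.02 gap 56.1
```

```bash
python3 - <<'E'
from h import *
a=axis(); s,h,_=meas(); print(env.servo_line(M0+(h-6)*1e-3*a,vel=.02,guard=10)); s,h,l=meas(); print("%.2f"%h,l.round(2),(s["ft_force"]@a).round(1),s["t"])
E
```

```text
True
-5.22 [-0.33 -0.36 -0.26] 1.7 20.2917
```

```bash
python3 - <<'E'
from h import *
a=axis(); gripper_close(90); yaw=-55; m0=None
for k in range(17):
    yaw-=5; s,h=step(yaw,.9)
    q=R.from_quat(s["tool_rot"])*R.from_quat(frame(a,yaw)).inv(); lag=np.degrees(q.as_rotvec()@a); print("   lag %.1f off %.1f"%(lag,np.degrees(np.linalg.norm(q.as_rotvec()))))
    if m0 is None: m0=s["moment"]@a
    if abs(s["moment"]@a-m0)>1.5 or s["ft_force"]@a>45 or lag>6: break
E
```

```text
20.8 yaw -60 s -5.25 lat [-0.1 -0.4 -0.1] Fa 11.3 F [-5. -6.  9.] M.a -0.21 gap 55.0
   lag -0.1 off 0.1
21.0 yaw -65 s -5.29 lat [ 0.1 -0.5 -0.1] Fa 12.9 F [-5. -7. 11.] M.a -0.19 gap 54.9
   lag -0.1 off 0.1
21.3 yaw -70 s -5.39 lat [ 0.1 -0.5 -0. ] Fa 13.1 F [-4. -7. 11.] M.a -0.42 gap 55.2
   lag -0.1 off 0.2
21.5 yaw -75 s -5.66 lat [ 0.  -0.6 -0.1] Fa 10.8 F [-4. -7.  9.] M.a -0.34 gap 55.3
   lag -0.1 off 0.2
21.8 yaw -80 s -6.06 lat [-0.1 -0.6 -0.2] Fa 8.8 F [-3. -6.  7.] M.a -0.28 gap 55.0
   lag -0.1 off 0.1
22.0 yaw -85 s -6.44 lat [-0.2 -0.5 -0.2] Fa 9.0 F [-4. -6.  7.] M.a -0.32 gap 55.1
   lag -0.1 off 0.1
22.3 yaw -90 s -6.86 lat [-0.  -0.6 -0.2] Fa 8.2 F [-3. -6.  6.] M.a -0.45 gap 55.1
   lag -0.2 off 0.2
22.5 yaw -95 s -7.22 lat [-0.1 -0.6 -0.2] Fa 9.9 F [-3. -7.  8.] M.a -0.50 gap 54.8
   lag -0.2 off 0.2
22.8 yaw -100 s -7.52 lat [-0.  -0.6 -0.2] Fa 10.2 F [-4. -8.  8.] M.a -0.38 gap 54.6
   lag -0.1 off 0.1
23.0 yaw -105 s -7.90 lat [-0.1 -0.7 -0.2] Fa 10.7 F [-5. -7.  8.] M.a 0.10 gap 55.0
   lag -0.0 off 0.1
23.3 yaw -110 s -8.30 lat [-0.1 -0.7 -0.2] Fa 9.7 F [-4. -8.  7.] M.a -0.35 gap 54.9
   lag -0.1 off 0.2
23.5 yaw -115 s -8.57 lat [-0.  -0.8 -0.2] Fa 12.0 F [-3. -9. 10.] M.a -0.65 gap 54.7
   lag -0.2 off 0.2
23.8 yaw -120 s -8.65 lat [-0.  -0.9 -0.2] Fa 14.0 F [-5. -9. 11.] M.a 0.88 gap 55.1
   lag 0.2 off 0.2
24.0 yaw -125 s -8.68 lat [0.6 2.2 0.8] Fa 10.2 F [-6.  9. 11.] M.a 0.85 gap 55.0
   lag 0.1 off 0.2
24.3 yaw -130 s -8.69 lat [0.7 2.1 0.9] Fa 10.1 F [-6.  7. 10.] M.a 0.53 gap 55.4
   lag 0.1 off 0.2
24.5 yaw -135 s -8.79 lat [1.1 1.9 1. ] Fa 8.4 F [-5.  8.  9.] M.a 0.98 gap 55.1
   lag 0.2 off 0.3
24.8 yaw -140 s -8.84 lat [1.  1.3 0.9] Fa 10.3 F [-5.  3. 10.] M.a 0.94 gap 54.8
   lag 0.2 off 0.3
```

```bash
python3 - <<'E'
from h import *
a=axis(); open_jaws(); env.sleep(.2); s,h,l=meas(); print("open",s["t"],h,l,s["ft_force"].round(1),s["moment"]@a)
env.move_to(M0-.0085*a,frame(a,-130)); gripper_close(110); yaw=-130
s,h,l=meas(); m0=s["moment"]@a; print("closed %.2f"%h,l.round(2),"M %.2f"%m0,s["finger_gap"],s["ft_force"].round(1))
for k in range(5):
    yaw-=3; s,h=step(yaw,.4)
    if abs(s["moment"]@a-m0)>1.2: break
c=read_camera("scene"); im1=c["frame"][140:240,180:300,::-1]
open_jaws(); env.sleep(.2); s,h,l=meas(); print("open",s["t"],h,l,s["ft_force"].round(1))
env.servo_line(M0+.10*a,vel=.12); env.sleep(.2)
c=read_camera("scene"); w=read_camera("wrist"); np.save("wend",w,allow_pickle=True)
im2=c["frame"][140:240,180:300,::-1]; p=proj(w,M0).astype(int)
im3=w["frame"][max(0,p[1]-70):p[1]+50,p[0]-80:p[0]+80,::-1]
for nm,m in(("top of lid home",M0+.0075*a),): print(nm,proj(w,m),proj(c,m))
for r in trace(w,"lid")[:3]: print(r["score"],r["box"])
cv2.imwrite("pics/k.png",np.hstack([cv2.resize(x,(400,400*x.shape[0]//x.shape[1]),interpolation=cv2.INTER_CUBIC)[:300] for x in(im2,im3)])); print(monitor.state()["t"])
E
```

```text
open 25.375 -9.832049751744828 [-0.13774697 -0.15726651 -0.11010736] [ 0.2 -0.3 -0.4] -0.02081716681930705
closed -7.50 [ 0.16 -0.02  0.08] M -0.04 0.054159676961663426 [-6.7 -4.  10.8]
26.3 yaw -133 s -7.38 lat [ 0.3 -0.   0.1] Fa 9.1 F [-5. -3.  7.] M.a 1.52 gap 54.4
open 26.9833 -7.952209479506718 [-0.04712962 -0.01789775 -0.02904213] [ 0.6  0.5 -0.2]
top of lid home [252.45387354 196.36142294] [240.22397809 180.50599421]
0.91 [38.9, 288.1, 73.9, 39.0]
0.88 [253.2, 194.7, 73.0, 74.3]
0.65 [72.4, 378.9, 18.3, 10.2]
28.3833
```

View pics/k.png

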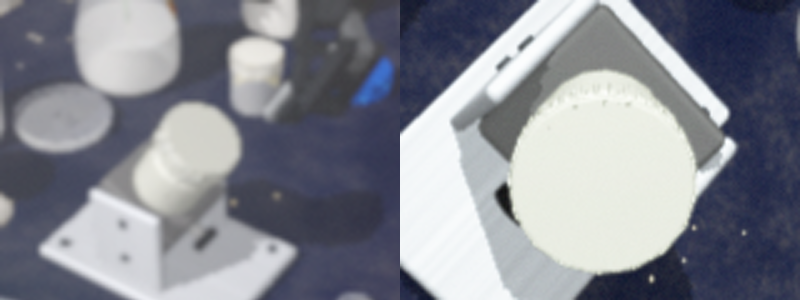

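```bash
python3 - <<'E'
from h import *
c=read_camera("top")
for l in("petri_dish","ointment_jar","eraser","small_cap","tub"):
    r=recognise(c,l); print(l,[np.round(x["box"][:2]).tolist() for x in r[:1]])
s=monitor.state(); print(s["t"],s["ft_force"].round(1)); print(job_done())
E
```

```text
petri_dish [[335.0, 232.0]]
ointment_jar [[303.0, 137.0]]
eraser []
small_cap []
tub [[176.0, 215.0]]
28.6833 [ 0.7 -0.1  0.3]
the job is handed in; nothing more can be done
None
```

The white lid is screwed onto the leaning jar, and I handed the job in at 28.7 s with the gripper open and clear.

**What I did:** I gripped the lid twice, 90° apart, to centre it, then set it on the neck along the jar's axis. I turned it back about 65°. It dropped part-way early in that turn, rode up again, then dropped to about 3.5 mm above home. I then turned it about 60–65° clockwise until it stopped going down.

**Last checks:**
- **Tight:** with a fresh, centred grip, a further 3° clockwise met about 1.5 N m of resistance. At the end of the first tightening the fingers slipped round the lid once it was at the stop; it did not rise or shift.
- **Fully home:** the tool's height at the stop matched the expected home position to about 0.1 mm. The lid's outline in the wrist camera was within 2 pixels of where a home lid should appear.
- **Other things on the table:** the petri dish, ointment jar and tub are within 1 pixel of where they started.
- **Not confirmed:** the network did not find the eraser or the small cap in the final top picture; it had also missed the cap at the start. I felt no contact near either of them.

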